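# Press a bush home with bench locking pliers

### The job

Slide the aluminium bracket, flat and bush first, fully home between the cheeks of the bench locking pliers, gently up against the stop, and let go. Press the long handle down until it snaps over centre and stays locked by itself, driving the brass bush fully down, without leaning hard on it at its stop. Then take the hand off and press the small release tab gently, so that the pliers spring open and leave the bracket free in the mouth; disturb nothing else on the bench.

Things in the scene. Friction and masses are not known exactly. Their poses are not given: they have to be found in the camera images.
- pliers: Locking pliers on a flat steel base plate (325 x 70 mm), fixed on a riser of unknown height, so that the origin (under the jaw pivot) lies 0 to 10 mm above the bench. +x points out of the mouth, -x along the handles, z up. Lower jaw: a flat bed, top at z = 30 mm, from x = 30 to 115 mm, 50 mm wide. Handle pivot at x = -54, z = 72 mm, release lever's pivot at x = -190, z = 37 mm.
- nest (a point): Point on the top of the lower jaw's bed (z = 30 mm of the pliers), right under the pad, on the centre line between the cheeks, 22 mm before the stop's face. Same axes as the pliers. When the bracket is home its bush is centred over this point.
- stop: Steel stop block 10 x 34 x 18 mm on the bed at its inner end (fixed); its face towards the mouth lies 22 mm from the nest point (at x = 40 mm of the pliers). The bracket's front edge is to rest against it; it should be met with less than 25 N.
- bracket: Loose cast aluminium bracket, about 120 g, lying flat, 110 mm long. Origin in the middle of the underside, x along its length towards the bush end. Front plate from x = -10 to 55 mm, 30 mm wide, 10 mm thick, carries the bush at x = 33 mm. Behind it a tail 16 mm wide to x = -55 mm, on which a lug to hold it by rises to z = 36 mm: the lug is 16 mm wide (across y) and reaches from x = -50 to -20 mm.
- bush_seat (a point): Point on the bracket's top face (10 mm above its underside) on the axis of the bush, 33 mm in front of the bracket's origin, axes as the bracket.
- bush (a joint): How far the brass flanged bush (flange 22 mm across, 2 mm thick) has been pressed into the bracket, m: 0 to 0.0012 at the start, when the flange stands some 5 to 6 mm clear of the bracket's face; 0.006 when home, flange down on the face. It is a tight fit, takes about 15 N and stays where it is pushed.
- handle (a joint): Angle of the long handle, rad: 0 raised and open (sprung); it locks somewhere from 0.46 to 0.61 on a rigid stop, about 0.03 past dead centre: where depends on a hidden adjustment that differs each time, so feel for it. At the press point it takes 2 to 3 N at first, up to 5 to 8 N with a bush under the pad, falls away as it snaps over centre, then meets the stop.
- long_handle: The long handle, with a black sleeve (85 x 24 x 16 mm, from 45 to 130 mm from the pivot). Origin on its pivot, x towards the jaw, z out of its top; it is level at 0.537 rad. Never press it with more than 25 N. With nothing under the pad it does not stay locked.
- press_point (a point): Point on the top face of the sleeve where the handle is best pressed, 110 mm behind the handle's pivot and 8 mm above its axis line, 20 mm from the free end, axes as the handle. It moves with the handle.
- release (a joint): Angle of the release lever, rad: 0 at rest (tab up, sprung), 0.40 fully pressed. After some free travel its nose meets the locked handle (resistance rises), lifts it past centre, and the handle springs up by itself.
- multimeter: Bystander: grey multimeter lying flat, 150 x 75 x 34 mm, origin under its middle.
- jar: Bystander: glass jar with steel lid, 60 mm across, 65 mm tall, origin under its middle.
- screwdriver: Bystander: screwdriver lying on the bench, origin under its middle.
- motor: Bystander: small upright steel motor, 56 mm across, 68 mm tall with a shaft on top, origin under its middle.
- mouth (a point): Entry of the mouth: on the bed's top at its outer end, 53 mm before the nest point, axes as the pliers. Two guide cheeks stand on the bed, inner faces at y = +-17 mm, up to z = 39 mm of the pliers, from x = 38 to 98 mm of the pliers; from there they flare out to about 40 mm apart at x = 114 mm.
- pad_tip (a point): Lower tip of the round sprung pad (18 mm across) under the upper jaw, which comes straight down over the nest point as the handle is pressed. Open, it is at about z = 56 mm of the pliers: the bracket must be slid in from the mouth, its underside less than 6 mm above the bed. The jaw beam reaches x = 80 mm of the pliers and, open, up to z = 100 mm.
- release_lever: Small steel lever between the two handles; origin on its pivot. Its flat tab sticks out beyond the handle's free end. It must never be pressed with more than 25 N.
- tab (a point): Middle of the top of the release lever's flat tab (32 x 26 x 6 mm), at rest at z = 61 mm of the pliers, 234 mm behind the jaw pivot, 44 mm behind the lever's pivot. Pressed straight down with about 4 to 7 N it frees the locked handle after 2 to 15 mm, depending on where the handle locked; the travel ends rigidly after about 17 mm.
Not all that is in view belongs to the job. Of the things shaped like the bracket, the aluminium one is meant.

How it is judged (in metres and radians):
On the way, in this order (a step that is already met when the one before it is completed fails the run):
1. the bracket lies flat on the bed between the cheeks, bush under the pad, the bush not yet pressed (horizontal distance between bush_seat and nest below 0.0035 m and z of bush_seat in the frame of nest between 0.0075 and 0.0125 m and angle between the x axis of bracket and the x axis of pliers, either way round below 0.12 rad and angle between bracket's own z axis and vertical below 0.06 rad and value of joint bush below 0.003 m), for 0.2 s.
2. the handle is locked over centre by itself, not touched, with the bush pressed home (horizontal distance between bush_seat and nest below 0.0035 m and z of bush_seat in the frame of nest between 0.0075 and 0.0125 m and angle between the x axis of bracket and the x axis of pliers, either way round below 0.12 rad and angle between bracket's own z axis and vertical below 0.06 rad and value of joint handle above 0.43 rad and value of joint bush above 0.005 m and contact force between the fingers and long_handle below 0.2 N), for 0.5 s.
3. the release tab is pressed while the handle is still locked (value of joint release above 0.04 rad and value of joint handle above 0.43 rad).
At the end, for the whole second after the job is handed in: The bracket rests flat on the bed in the pliers' mouth, bush axis within 3.5 mm of the nest point and along the pliers within 0.12 rad, bush pressed at least 5 mm in (of 6), the handle sprung open (below 0.15 rad), the release lever back at rest, everything still (horizontal distance between bush_seat and nest below 0.0035 m and z of bush_seat in the frame of nest between 0.0075 and 0.0125 m and angle between the x axis of bracket and the x axis of pliers, either way round below 0.12 rad and angle between bracket's own z axis and vertical below 0.06 rad and value of joint handle below 0.15 rad and value of joint bush above 0.005 m and value of joint release below 0.05 rad and linear speed of bracket below 0.02 m/s); the robot touches nothing.
It fails at once if the handle's sleeve is pressed with more than 25 N (contact force between the fingers and long_handle above 25 N).
It fails at once if the release tab is pressed with more than 25 N (contact force between the fingers and release_lever above 25 N).
It fails at once if the bracket is rammed against the stop with more than 25 N (contact force between bracket and stop above 25 N).
It fails at once if a bystander is shifted by more than 25 mm (distance of any of multimeter, jar, screwdriver, motor from where it was at the start of the episode above 0.025 m).
It also fails if it takes over 72 s, if anything falls off the work surface, if the arm or the gripper's body presses on something with over 40 N, if the wrist force passes 120 N, or if a joint passes its speed limit or range.

### The arm

A 7-joint arm with a two-finger parallel gripper is mounted at the origin on the work surface. World frame = base frame: x ahead of the robot, y to its left, z up, the work surface at z = 0. Lengths are in m, angles in degrees, forces in N, time in s.
With the tool pointing down it reaches from about 0.425 to 0.875 m from the base axis. Payload 4.7 kg.
Tool frame: the origin (TCP) lies between the finger pads; the fingertips stand env.finger_overhang ahead of it and the grasp point (between the pads) lies 5 mm behind it (env.finger_overhang is the distance from the TCP to the fingertips, in m); z points along the fingers, y is the line along which they close (so a half turn about z gives the same grasp; the last joint's range is limited). The gripper opens to 87 mm and grips with 3 to 60 N. Pads are 19 mm wide; open, the fingers measure 117 mm over their backs; the gripper's body (75 mm by 190 mm) begins 51 mm behind the grasp point.
Start: joints at [69.677, 18.392, -4.016, 83.108, 1.295, 78.541, -3.26], TCP at [0.234, -0.606, 0.237] pointing down, gripper open.
Joint ranges: [-163.93, 163.93], [-17.29, 119.83], [-79.2, 71.16], [3.27, 140.29], [-89.18, 269.18], [5.43, 117.66], [-154.24, 154.24]. Speed limits (degrees/s): [147.25, 147.25, 180, 180, 180, 180, 180].

### API

Orientations are given as [roll, pitch, yaw] about the fixed x, y, z axes, in that order (R = Rz(yaw) Ry(pitch) Rx(roll)).
In Python, from cell import telemetry, eyes, env, models gives the robot as it stands. The module is installed in compiled form; this text tells all that it offers.
- The arm moves only by the tool drive_tool, never from a script. Its arguments are lists of equal length, an entry for each row: "angular": the turn, a rotation vector about the tool's x, y, z in rad, a list of three; "delta_pos": the shift along the tool's x, y, z in cm, a list of three; "gripper": the finger opening in cm, from 0 to 8.7. A call has 1 to 20 rows; each row shifts and turns the commanded pose from where the row before left it, along the tool's axes as they then stand; what a row does not reach is not made up. A row lasts 1/10 s, in which the tool goes at most 50 mm and 8.59 degrees, less where a joint would pass 70% of its speed; a pose out of reach is approached as far as the arm can. A call with a gripper value outside its range is refused whole. The fingers move at their own pace and stop on an object; "squeeze" is the grip in N (left out, the last holds). Time passes only in rows, so rows that do not move let the fingers close. It gives the time, the measured TCP pose, the force, the opening and the grip force at its end, in the units of the state.
- telemetry.get_obs(): the state, without advancing time (a new reading comes with each control period).
- eyes.read_camera(name): name is "scene" or "side" or "wrist"; returns a dict with "pixels" (420x560x3 uint8, red, green, blue), "mtx" (3x3 intrinsics, pixels), "origin" and "orientation" of the camera in the world. Camera axes: x right, y down, z forward; pixel columns grow to the right and rows downward; lengths in m; the calibration is good to about 2 mm. The wrist camera is an equidistant fisheye: a pixel r from the principal point sees the ray r / f radians off the axis. A picture is of the moment at which its call begins. There is no depth.
- env.sign_off(): hands the job in; it is judged then, once.
Trained networks look in a picture, given as the dict that the camera call returned (one of the last four; its "shot" number tells which), for a name from the list of things; names that differ only in an ending like _2 or _b are one class to them, and where a whole thing is asked for, a point or a joint stands for the part that bears it (a point fixed in the world has none). Each returns a list of dicts, best first, with "p" (0 to 1); they miss things now and then, are a little off and sometimes report something else, mostly with a low value. They report only what shows in the picture. A call takes as long as a camera call. They do not tell look-alikes from the thing itself.
- models.search_frame(picture, target): "centre" ([column, row] in pixels, amid what is visible of it).
- models.cut_out(picture, target): "pixels" (420x560 bool, what is visible of it) and "centre" ([column, row] in pixels, amid what is visible of it).
The state is a dict: "time_s": time; "qpos": joint angles; "joint_velocities": joint speeds; "effort": joint torques, N m; "tool_pos": TCP position; "tool_rot": TCP orientation; "force": force on the tool from outside, world axes, zero at the start; "wrist_torque": the same for the moment, N m; "grip_width": finger opening in m; "grasp_force": force on a finger pad.
Only numpy, scipy, OpenCV 4.12 (cv2) and the standard library are available. Lean on these libraries where they do the work, as an engineer would, in place of code of your own. Each camera call takes 0.05 s, during which the arm holds its last target. There are 200 camera calls.

## Working session

There is one attempt and no reset: what is moved stays moved. The work goes in short steps, Python scripts to look and compute and a tool call to move; the robot and the scene stay as the last step left them, time stands still between calls to the robot, and variables do not carry over. Pictures are saved under pics/ and viewed, at most 10 in all, crops included, and the job is handed in when it is done.

Besides the shell and the picture viewer there is one more tool, called in YAML: its name, and indented under it one key for each argument. drive_tool: Moves the arm, as the interface text tells. Its arguments: {"type":"object","properties":{"angular":{"type":"array","items":{"type":"array","items":{"type":"number"}}},"delta_pos":{"type":"array","items":{"type":"array","items":{"type":"number"}}},"gripper":{"type":"array","items":{"type":"number"}},"squeeze":{"type":"number"}},"required":["angular","delta_pos","gripper"]}

```bash
mkdir -p pics
cat > h.py <<'E'
import numpy as np, cv2
from cell import telemetry, eyes, env, models
from scipy.spatial.transform import Rotation as R
def rot(o):
    o=np.array(o,float)
    if o.shape==(3,3): return o
    if o.size==3: return R.from_euler('xyz',o,degrees=True).as_matrix()
    return R.from_quat(o).as_matrix()
def ray(c,px):
    M=np.array(c['mtx']);d=np.array([(px[0]-M[0,2])/M[0,0],(px[1]-M[1,2])/M[1,1],1.])
    if c.get('name')=='wrist':
        r=np.hypot(d[0],d[1]);d=np.array([d[0]/r*np.sin(r),d[1]/r*np.sin(r),np.cos(r)]) if r>1e-9 else np.array([0,0,1.])
    return np.array(c['origin'],float),rot(c['orientation'])@d
def onz(c,px,z):
    o,d=ray(c,px);return o+d*(z-o[2])/d[2]
def proj(c,P):
    M=np.array(c['mtx']);p=rot(c['orientation']).T@(np.array(P,float)-np.array(c['origin']))
    if c.get('name')=='wrist':
        t=np.arctan2(np.hypot(p[0],p[1]),p[2]);p=np.array([*(p[:2]/np.hypot(p[0],p[1])*t),1])
    q=M@(p/p[2]);return q[:2]
def tri(*obs):
    A=0;b=0
    for c,px in obs:
        o,d=ray(c,px);d=d/np.linalg.norm(d);K=np.eye(3)-np.outer(d,d);A=A+K;b=b+K@o
    return np.linalg.solve(A,b)
def shot(n,save=None):
    c=eyes.read_camera(n);c['name']=n
    if save: cv2.imwrite('pics/'+save,c['pixels'][:,:,::-1])
    return c
E
python3 - <<'E'
from h import *
print(env.finger_overhang);o=telemetry.get_obs();print({k:o[k] for k in('time_s','tool_pos','tool_rot','force','grip_width')})
for n in('scene','side'):
    c=shot(n,n+'0.png');print(n,c['origin'],c['orientation'],c['mtx'])
    for t in('pliers','bracket','bush','long_handle','press_point','release_lever','tab','stop','pad_tip','multimeter','jar','screwdriver','motor'):
        try: print(t,[(np.round(r['centre']),round(r['p'],2)) for r in models.search_frame(c,t)[:4]])
        except Exception as e: print(t,e)
a=cv2.imread('pics/scene0.png');b=cv2.imread('pics/side0.png')
E
```

```text
0.014
{'time_s': 0.0, 'tool_pos': array([ 0.23413988, -0.60580355,  0.2354668 ]), 'tool_rot': array([-1.79890924e+02,  5.04633008e-03,  2.11387919e+01]), 'force': array([ 0.60827238, -0.61360267,  0.23105728]), 'grip_width': 0.08670739330462378}
scene [1.19328665 0.6067835  1.15674601] [-1.41530414e+02  1.23747352e-01  1.32236852e+02] [[409.91673344   0.         285.47887936]
 [  0.         409.91673344 206.28575197]
 [  0.           0.           1.        ]]
pliers [(array([275., 194.]), 0.79), (array([231., 128.]), 0.35)]
bracket [(array([426., 265.]), 0.89), (array([363., 263.]), 0.66), (array([392., 303.]), 0.64), (array([383., 239.]), 0.52)]
bush []
long_handle [(array([264., 169.]), 0.72)]
press_point [(array([276., 193.]), 0.36), (array([268., 170.]), 0.33)]
release_lever []
tab []
stop []
pad_tip [(array([275., 198.]), 0.47)]
multimeter [(array([321., 299.]), 0.91), (array([265., 170.]), 0.46)]
jar [(array([229., 128.]), 0.56), (array([362., 265.]), 0.18)]
screwdriver [(array([245., 249.]), 0.66)]
motor [(array([208., 215.]), 0.81), (array([277., 194.]), 0.4)]
side [ 0.38921153 -0.89428013  0.96130195] [-132.64156466   -1.07360314  -10.06271604] [[394.01694853   0.         279.63162678]
 [  0.         394.01694853 207.34489725]
 [  0.           0.           1.        ]]
pliers [(array([267., 252.]), 0.92)]
bracket [(array([225., 176.]), 0.68), (array([220., 154.]), 0.67), (array([267., 154.]), 0.54)]
bush []
long_handle [(array([268., 240.]), 0.59)]
press_point [(array([269., 243.]), 0.56)]
release_lever [(array([266., 279.]), 0.76), (array([268., 250.]), 0.46)]
tab [(array([267., 280.]), 0.44)]
stop []
pad_tip []
multimeter [(array([301., 170.]), 0.89)]
jar [(array([239., 359.]), 0.65), (array([267., 249.]), 0.65), (array([264., 282.]), 0.38)]
screwdriver [(array([332., 221.]), 0.77)]
motor [(array([343., 261.]), 0.82), (array([268., 251.]), 0.39)]
```

View pics/scene0.png

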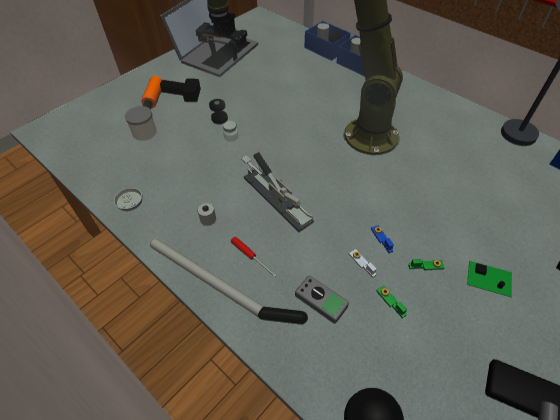

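View pics/side0.png

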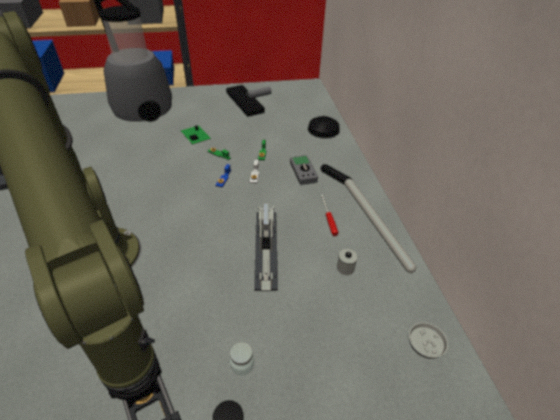

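Scene: the bracket look-alikes are blue (383,239), silver-white (363,263) and green (426,265) and (392,303). The silver one fits "aluminium". The pliers run from the tail at (248,165) to the mouth at (305,220). I'll confirm in one enlarged composite.

Run:
```python
from h import *
a=cv2.imread('pics/scene0.png');b=cv2.imread('pics/side0.png')
r=lambda im,x,y,w,h:cv2.resize(im[y:y+h,x:x+w],(400,300),interpolation=cv2.INTER_CUBIC)
cv2.imwrite('pics/comp.png',np.vstack([np.hstack([r(a,335,220,72,54*1),r(a,234,145,96,90)]),np.hstack([r(b,213,140,72,54),r(b,207,195,120,100)])]))
cs,cd=shot('scene'),shot('side')
for c,h in((cs,None),(cd,None)):
    for res in models.cut_out(c,'bracket')[:5]:
        m=res['pixels'];col=c['pixels'][m].mean(0);pts=np.argwhere(m)[:,::-1].astype(float)
        W=np.array([onz(c,p,0.008)[:2] for p in pts]);ev,V=np.linalg.eigh(np.cov(W.T))
        print(c['name'],res['centre'],res['p'],col.round(),m.sum(),W.mean(0).round(4),np.degrees(np.arctan2(V[1,1],V[0,1])).round(1))
    for t in ('pliers',):
        for res in models.cut_out(c,t)[:1]:
            m=res['pixels'];np.save('m_'+c['name'],m);print(res['p'],m.sum())
for t,ps,pd in (('motor',(208,215),(343,261)),('jar',(229,128),(239,359)),('mm',(321,299),(301,170)),('sd',(245,249),(332,221))): print(t,tri((cs,ps),(cd,pd)).round(3))
```

```text
scene [385.2, 235.7] 0.8 [ 42.  63. 111.] 236 [0.402  0.3242] 67.0
scene [426.4, 263.3] 0.8 [ 40. 103.  41.] 259 [0.3928 0.4868] 132.1
scene [391.7, 301.0] 0.79 [ 47. 108.  48.] 330 [0.5751 0.4745] 78.8
scene [363.4, 261.8] 0.77 [135. 137. 135.] 295 [0.5238 0.3342] 79.0
0.56 1954
side [266.2, 250.3] 0.56 [96. 97. 92.] 1815 [ 0.509  -0.0647] 81.6
side [269.4, 150.9] 0.52 [ 72. 110.  60.] 101 [0.5783 0.4844] 76.7
side [343.9, 260.4] 0.49 [108. 108.  99.] 417 [ 0.75   -0.1553] 63.5
side [224.4, 176.7] 0.45 [ 62.  76. 115.] 152 [0.4028 0.328 ] 69.7
side [221.4, 154.9] 0.43 [ 61. 103.  59.] 163 [0.3975 0.4909] 138.8
0.78 1853
motor [ 0.736 -0.169  0.028]
jar [ 0.39  -0.435  0.044]
mm [0.711 0.316 0.013]
sd [0.749 0.017 0.018]
```

View pics/comp.png

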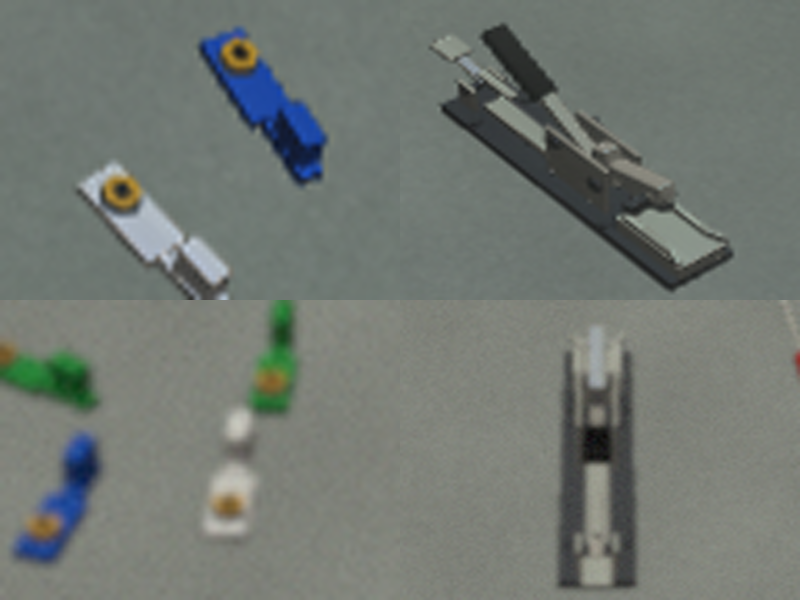

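The crop shows the silver bracket at about (357,255) for the bush and (373,266) for the lug. The bush end points toward the pliers' mouth. Next I'll compute rough poses and then move over them to use the wrist camera.

Run:
```python
from h import *
cs=shot('scene');cd=shot('side')
b=onz(cs,(357,254.6),.016);l=onz(cs,(372.8,266.4),.036);print('bush',b,'lug',l,np.degrees(np.arctan2(*(b-l)[[1,0]])))
b2=onz(cd,(213+228*.18,140+(505-300)*.18),.016);l2=onz(cd,(213+240*.18,140+(425-300)*.18),.036);print('side',b2,l2)
A=onz(cs,(299.3,232),.008);B=onz(cs,(313.7,220),.012);C=onz(cs,(244.1,177.4),.012);print(A,B,C,np.linalg.norm(A-B),np.linalg.norm(A-C),np.degrees(np.arctan2(*(A-C)[[1,0]])))
# side: base corners
for p in((560,585),(635,585),(570,352),(628,352)): print(onz(cd,(207+(p[0]-400)*.3,195+(p[1]-300)/3),.012).round(4))
w=shot('wrist','wrist0.png');o=telemetry.get_obs();T=rot(o['tool_rot']);print(w['mtx'],'cam in tool',T.T@(np.array(w['origin'])-o['tool_pos']),(T.T@rot(w['orientation'])).round(3))
```

```text
bush [0.51640092 0.30272047 0.016     ] lug [0.53016292 0.37014023 0.036     ] -101.53695317868625
side [0.51873834 0.29957745 0.016     ] [0.53610595 0.3639134  0.036     ]
[0.57045538 0.10159346 0.008     ] [0.50079484 0.10713382 0.012     ] [ 0.52320801 -0.21616819  0.012     ] 0.06999489808223569 0.3212799176475055 81.54276309850366
[ 0.4548 -0.2188  0.012 ]
[ 0.519  -0.2293  0.012 ]
[0.5075 0.1041 0.012 ]
[0.5677 0.0946 0.012 ]
[[325.1922621    0.         279.79114116]
 [  0.         325.1922621  201.81610322]
 [  0.           0.           1.        ]] cam in tool [ 0.08021435 -0.00093841 -0.14699192] [[ 0.    -0.956 -0.294]
 [ 1.     0.001 -0.001]
 [ 0.001 -0.294  0.956]]
```

drive_tool:
  angular:
    - [0, 0, -0.143]
    - [0, 0, -0.143]
    - [0, 0, -0.143]
    - [0, 0, -0.143]
    - [0, 0, -0.143]
    - [0, 0, -0.143]
    - [0, 0, -0.143]
    - [0, 0, 0]
    - [0, 0, 0]
    - [0, 0, 0]
    - [0, 0, 0]
    - [0, 0, 0]
    - [0, 0, 0]
    - [0, 0, 0]
    - [0, 0, 0]
    - [0, 0, 0]
    - [0, 0, 0]
    - [0, 0, 0]
    - [0, 0, 0]
    - [0, 0, 0]
  delta_pos:
    - [0, 0, 0]
    - [0, 0, 0]
    - [0, 0, 0]
    - [0, 0, 0]
    - [0, 0, 0]
    - [0, 0, 0]
    - [0, 0, 0]
    - [4.25, 1.82, -0.5]
    - [4.25, 1.82, -0.5]
    - [4.25, 1.82, -0.5]
    - [4.25, 1.82, -0.5]
    - [4.25, 1.82, -0.5]
    - [4.25, 1.82, -0.5]
    - [4.25, 1.82, -0.5]
    - [4.25, 1.82, -0.5]
    - [4.25, 1.82, -0.5]
    - [4.25, 1.82, -0.5]
    - [4.25, 1.82, -0.5]
    - [4.25, 1.82, -0.5]
    - [0, 0, 0]
  gripper: [8.7, 8.7, 8.7, 8.7, 8.7, 8.7, 8.7, 8.7, 8.7, 8.7, 8.7, 8.7, 8.7, 8.7, 8.7, 8.7, 8.7, 8.7, 8.7, 8.7]

```text
time_s: 3.85
tool_pos: [0.5535, -0.1416, 0.2977]
tool_rot: [179.8, -0.3, 79.2]
force: [0.1, 1.1, 0.7]
grip_width: 0.0871
grasp_force: 0.0
```

Run:
```python
from h import *
o=telemetry.get_obs();print(o['time_s'],o['tool_pos'],o['tool_rot'],o['qpos'],o['force'])
w=shot('wrist','wrist1.png')
for t in('pliers','tab','stop','long_handle','release_lever','pad_tip','mouth','press_point'):
    print(t,[(np.round(r['centre']),round(r['p'],2)) for r in models.search_frame(w,t)[:3]])
```

```text
3.85 [ 0.55352247 -0.14162801  0.29768016] [179.83481169  -0.2623825   79.17643124] [ 42.37894111   9.79679261 -34.59052083  88.32784165   5.32382344
  83.43215283  -3.23708946] [0.13415207 1.08522893 0.67889307]
pliers [(array([240., 116.]), 0.89), (array([396.,  38.]), 0.56)]
tab [(array([241., 249.]), 0.73)]
stop [(array([240.,  50.]), 0.59)]
long_handle [(array([224., 173.]), 0.57)]
release_lever [(array([241., 251.]), 0.73)]
pad_tip [(array([242., 252.]), 0.59)]
mouth [(array([239., 250.]), 0.59)]
press_point [(array([229., 176.]), 0.97)]
```

View pics/wrist1.png

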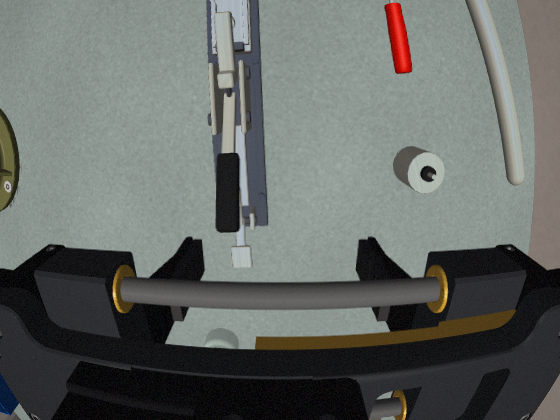

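The wrist view shows the pliers from the tab at (241,257), through the sleeve at (228,192), to the jaw at (225,50). Mouth is up. Moving on to look at the mouth and bracket.

drive_tool:
  angular:
    - [0, 0, 0]
    - [0, 0, 0]
    - [0, 0, 0]
    - [0, 0, 0]
    - [0, 0, 0]
    - [0, 0, 0]
    - [0, 0, 0]
    - [0, 0, 0]
    - [0, 0, 0]
    - [0, 0, 0]
  delta_pos:
    - [4.05, -1.4, 0]
    - [4.05, -1.4, 0]
    - [4.05, -1.4, 0]
    - [4.05, -1.4, 0]
    - [4.05, -1.4, 0]
    - [4.05, -1.4, 0]
    - [4.05, -1.4, 0]
    - [4.05, -1.4, 0]
    - [0, 0, 0]
    - [0, 0, 0]
  gripper: [8.7, 8.7, 8.7, 8.7, 8.7, 8.7, 8.7, 8.7, 8.7, 8.7]

```text
time_s: 5.3
tool_pos: [0.5048, 0.1903, 0.2966]
tool_rot: [180.0, 0.0, 78.6]
force: [0.9, -0.0, -0.3]
grip_width: 0.0871
grasp_force: 0.0
```

Run:
```python
from h import *
o=telemetry.get_obs();print(o['time_s'],o['tool_pos'],o['tool_rot'],o['force'])
w=shot('wrist','wrist2.png')
for t in('bracket','bush','bush_seat','pliers','stop','mouth','pad_tip'):
    print(t,[(np.round(r['centre']),round(r['p'],2)) for r in models.search_frame(w,t)[:4]])
```

```text
5.3 [0.50475197 0.19029182 0.29658241] [1.79984188e+02 2.27969860e-02 7.86090723e+01] [ 9.10376973e-01 -5.11252249e-04 -2.95724439e-01]
bracket [(array([189.,  90.]), 0.89)]
bush [(array([270.,  84.]), 0.72), (array([181., 109.]), 0.69), (array([319., 332.]), 0.63)]
bush_seat [(array([185.,  86.]), 0.92), (array([274.,  67.]), 0.65), (array([312., 260.]), 0.53)]
pliers [(array([313., 259.]), 0.69)]
stop [(array([309., 282.]), 0.4)]
mouth [(array([310., 258.]), 0.74), (array([274.,  66.]), 0.24)]
pad_tip [(array([319., 269.]), 0.6)]
```

View pics/wrist2.png

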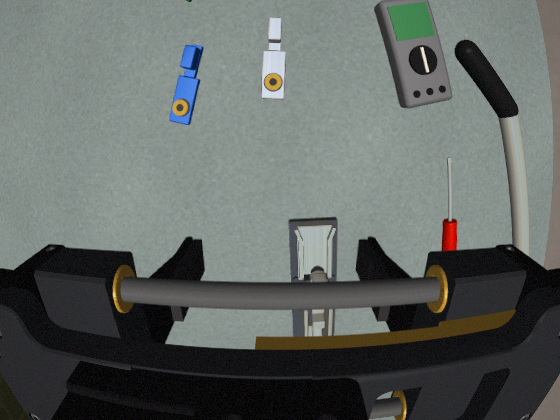

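Wrist view: silver bracket with bush at (273,82) and lug at (274,30); base-plate mouth corners at (290,219) and (336,219). Enlarging for precise features.

Run:
```python
from h import *
a=cv2.imread('pics/wrist2.png');b=cv2.imread('pics/wrist1.png')
r=lambda im,x,y,w,h,k:cv2.resize(im[y:y+h,x:x+w],(w*k,h*k),interpolation=cv2.INTER_CUBIC)
L=r(a,250,10,40,100,6)      # 240x600
Rr=r(a,280,210,66,75,4)    # 264x300
T=r(b,196,0,74,150,4)    # 296x600
T2=r(b,206,200,66,75,4)
cv2.imwrite('pics/comp2.png',np.hstack([L,np.vstack([Rr,T2]),T]))
hsv=cv2.cvtColor(a,cv2.COLOR_BGR2HSV)
m=(hsv[...,1]>130)&(hsv[...,0]>12)&(hsv[...,0]<32);m[:, :255]=0;m[:,290:]=0;m[110:]=0
ys,xs=np.nonzero(m);print('bush',(xs.min()+xs.max())/2,(ys.min()+ys.max())/2,xs.min(),xs.max(),ys.min(),ys.max())
```

```text
bush 273.0 81.5 265 281 74 89
```

View pics/comp2.png

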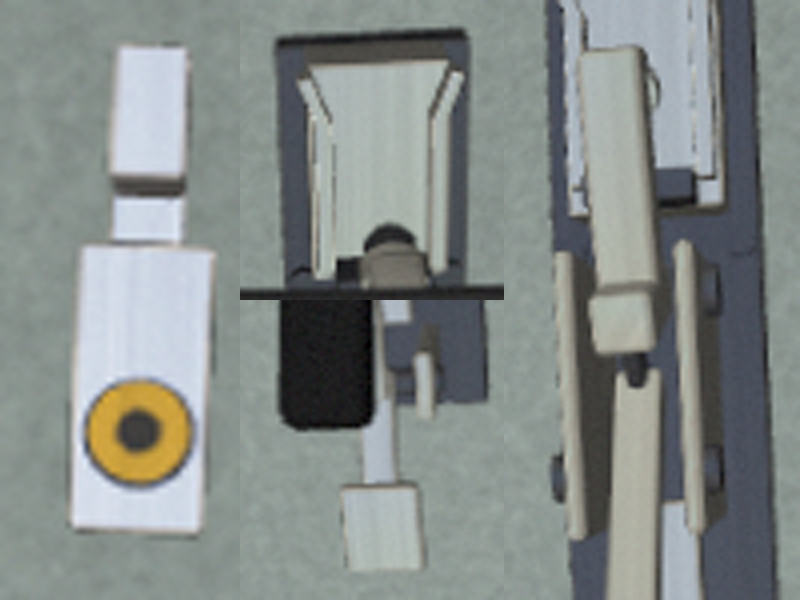

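```bash
cat > fit.py <<'E'
from h import *
from scipy.optimize import least_squares
w2=shot('wrist');o=telemetry.get_obs();T=rot(o['tool_rot'])
# camera for wrist1 from its recorded tool pose
Rc=T.T@rot(w2['orientation']);pc=T.T@(np.array(w2['origin'])-o['tool_pos'])
T1=rot([179.83481169,-0.2623825,79.17643124])
w1=dict(name='wrist',mtx=w2['mtx'],origin=np.array([0.55352247,-0.14162801,0.29768016])+T1@pc,orientation=T1@Rc)
u=lambda x,y,k,ox,oy:np.array([(x+.5)/k-.5+ox,(y+.5)/k-.5+oy])
A=lambda x,y:u(x-240,y,4,280,210)
B=lambda x,y:u(x-504,y,4,196,0)
C=lambda x,y:u(x-240,y-300,4,206,200)
D=lambda x,y:u(x,y,6,250,10)
F=[(w2,A(309,66),(115,25,30)),(w2,A(451,61),(115,-25,30)),(w1,C(383,528),(-234,0,61)),(w1,B(570,215),(30,25,30)),(w1,B(722,205),(30,-25,30)),(w1,B(692,168),(40,-17,48)),(w1,B(692,203),(30,-17,48))]
def P(v,q):
    c,s=np.cos(v[2]),np.sin(v[2]);q=np.array(q)/1000;return np.array([v[0]+c*q[0]-s*q[1],v[1]+s*q[0]+c*q[1],v[3]+q[2]])
f=lambda v:np.concatenate([proj(c,P(v,q))-p for c,p,q in F]+[[(v[3]-.005)*300]])
s=least_squares(f,[.53,0,1.42,.005],loss='soft_l1');print('pliers',s.x.round(4),np.degrees(s.x[2]));print(f(s.x).round(1));np.save('pl',s.x)
for n,q in(('nest',(62,0,30)),('mouth',(115,0,30)),('tab',(-234,0,61)),('home lug',(133,0,30))):print(n,P(s.x,q).round(4))
G=[(D(72,528),(55,-15,10)),(D(202,531),(55,15,10)),(D(82,246),(-10,-15,10)),(D(214,250),(-10,15,10)),(D(118,46),(-50,-8,36)),(D(188,47),(-50,8,36)),(D(182,178),(-20,8,36)),(D(112,175),(-20,-8,36))]
g=lambda v:np.concatenate([proj(w2,P([*v,0],q))-p for p,q in G])
s=least_squares(g,[.525,.335,np.radians(-101)]);print('bracket',s.x,np.degrees(s.x[2]));print(g(s.x).round(1));np.save('br',s.x)
print('bush',P([*s.x,0],(33,0,17)),onz(w2,D(139,432),.017),'lug',P([*s.x,0],(-37,0,0)))
print(o['tool_pos'],o['tool_rot'])
for c,e in((shot('scene'),(357,254.6)),(shot('side'),(254,176.9))): print(proj(c,P([*s.x,0],(33,0,17))),e)
E
python3 fit.py
```

```text
pliers [ 5.1720e-01 -1.1100e-02  1.4192e+00  1.1000e-03] 81.31357524513433
[-0.8  0.1  0.  -0.6 -0.3  1.5 -0.4  0.8  0.8  0.2  0.2 -0.4  0.4 -1.3
 -1.2]
nest [0.5265 0.0502 0.0311]
mouth [0.5345 0.1026 0.0311]
tab [ 0.4818 -0.2424  0.0621]
home lug [0.5373 0.1204 0.0311]
bracket [ 0.52576336  0.33261123 -1.80987168] -103.69800861356839
[-0.6  0.7  0.6  0.9 -0.5 -0.5  0.4 -0.5 -0.7 -0.7  0.6 -0.5  0.8  0.2
 -0.6  0.4]
bush [0.51794881 0.30054984 0.017     ] [0.51783319 0.30081226 0.017     ] lug [0.53452512 0.36855885 0.        ]
[0.50527496 0.18898038 0.29652173] [1.79997563e+02 1.04966549e-02 7.84114170e+01]
[356.21535763 254.35521418] (357, 254.6)
[253.79796388 176.56043834] (254, 176.9)
```

drive_tool:
  angular:
    - [0, 0, 0.037]
    - [0, 0, 0]
    - [0, 0, 0]
    - [0, 0, 0]
    - [0, 0, 0]
    - [0, 0, 0]
    - [0, 0, 0]
    - [0, 0, 0]
    - [0, 0, 0]
    - [0, 0, 0]
    - [0, 0, 0]
    - [0, 0, 0]
    - [0, 0, 0]
  delta_pos:
    - [0, 0, 0]
    - [3.62, -0.27, 0]
    - [3.62, -0.27, 0]
    - [3.62, -0.27, 0]
    - [3.62, -0.27, 0]
    - [3.62, -0.27, 0]
    - [0, 0, 4]
    - [0, 0, 4]
    - [0, 0, 4]
    - [0, 0, 4]
    - [0, 0, 3.6]
    - [0, 0, 0]
    - [0, 0, 0]
  gripper: [5, 5, 5, 5, 5, 5, 5, 5, 5, 5, 5, 5, 5]

```text
time_s: 7.15
tool_pos: [0.5347, 0.3688, 0.1008]
tool_rot: [-180.0, 0.0, 76.4]
force: [0.0, -0.7, 0.6]
grip_width: 0.0499
grasp_force: 0.0
```

Run:
```python
from h import *
for i in range(4):
    w=shot('wrist','wrist3.png');o=telemetry.get_obs();print(o['tool_pos'],o['tool_rot'])
print([(np.round(r['centre']),r['p']) for r in models.search_frame(w,'bracket')[:3]])
v=np.load('br.npy')
from fit import P
for q in((55,-15,10),(55,15,10),(-20,-8,36),(-20,8,36),(-50,-8,36),(-50,8,36)):print(q,proj(w,P([*v,0],q)).round(0))
im=w['pixels'];import cv2
cv2.imwrite('pics/w3b.png',cv2.resize(im[150:350,180:380,::-1],(600,600)))
```

```text
[0.53541846 0.36968706 0.10240798] [ 1.79927130e+02 -1.17978051e-01  7.63621518e+01]
[0.53575565 0.37000138 0.10313137] [ 1.79865627e+02 -1.69312454e-01  7.63627868e+01]
[0.53584277 0.37003325 0.10331744] [179.83955233  -0.18049323  76.35851393]
[0.53580968 0.36983968 0.10318051] [ 1.79835078e+02 -1.64554091e-01  7.63559110e+01]
[(array([280., 246.]), 0.9), (array([151., 243.]), 0.71), (array([ 85., 119.]), 0.68)]
pliers [ 0.4998  0.0518  1.3932 -0.3189] 79.82278157040521
[-12.6  38.  -21.4  37.6  -1.1 -88.   16.   -1.9   0.2  -0.4   3.3   3.2
   3.4  -1.1 -97.2]
nest [ 0.5107  0.1128 -0.2889]
mouth [ 0.5201  0.165  -0.2889]
tab [ 0.4584 -0.1785 -0.2579]
home lug [ 0.5233  0.1827 -0.2889]
bracket [ 0.55679148  0.48021026 -1.84500907] -105.71123275550669
[-10.8  39.6   8.2  40.4  -9.7  -0.7   9.7  -0.1  -5.5 -29.8   7.3 -29.2
   6.7  -9.5  -6.4  -9.8]
bush [0.54785544 0.44844318 0.017     ] [0.55295254 0.46679461 0.017     ] lug [0.56681068 0.51582789 0.        ]
[0.53544883 0.36937236 0.10238008] [ 1.79874764e+02 -1.06609087e-01  7.63530215e+01]
[389.67608744 288.29521704] (357, 254.6)
[256.42637196 153.98897454] (254, 176.9)
(55, -15, 10) [263. 310.]
(55, 15, 10) [296. 310.]
(-20, -8, 36) [269. 248.]
(-20, 8, 36) [291. 248.]
(-50, -8, 36) [269. 208.]
(-50, 8, 36) [292. 208.]
```

View pics/w3b.png

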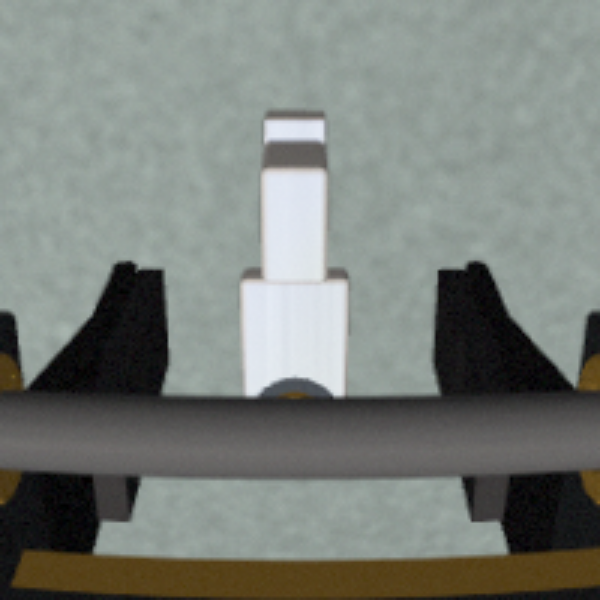

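The lug at crop (294,225) sits nearly centred between the open fingers (165..438), so I can descend and close.

drive_tool:
  angular:
    - [0, 0, 0]
    - [0, 0, 0]
    - [0, 0, 0]
    - [0, 0, 0]
    - [0, 0, 0]
    - [0, 0, 0]
    - [0, 0, 0]
    - [0, 0, 0]
    - [0, 0, 0]
    - [0, 0, 0]
    - [0, 0, 0]
    - [0, 0, 0]
    - [0, 0, 0]
    - [0, 0, 0]
  delta_pos:
    - [0, -0.1, 2]
    - [0, 0, 2]
    - [0, 0, 2]
    - [0, 0, 1.2]
    - [0, 0, 0.8]
    - [0, 0, 0]
    - [0, 0, 0]
    - [0, 0, 0]
    - [0, 0, 0]
    - [0, 0, 0]
    - [0, 0, 0]
    - [0, 0, 0]
    - [0, 0, 0]
    - [0, 0, 0]
  gripper: [5, 5, 5, 5, 5, 5, 1, 1, 1, 1, 1, 1, 1, 1]
  squeeze: 20

```text
time_s: 8.95
tool_pos: [0.5338, 0.369, 0.0208]
tool_rot: [180.0, -0.0, 76.4]
force: [-0.1, -0.4, 1.9]
grip_width: 0.016
grasp_force: 20.0
```

drive_tool:
  angular:
    - [0, 0, 0]
    - [0, 0, 0]
    - [0, 0, 0]
    - [0, 0, -0.0855]
    - [0, 0, 0]
    - [0, 0, 0]
    - [0, 0, 0]
    - [0, 0, 0]
    - [0, 0, 0]
    - [0, 0, 0]
    - [0, 0, 0]
  delta_pos:
    - [0, 0, -1.5]
    - [0, 0, -2]
    - [0, 0, -2]
    - [0, 0, 0]
    - [-3.22, 0.82, 0]
    - [-3.22, 0.82, 0]
    - [-3.22, 0.82, 0]
    - [-3.22, 0.82, 0]
    - [-3.22, 0.82, 0]
    - [0, 0, 0]
    - [0, 0, 0]
  gripper: [1, 1, 1, 1, 1, 1, 1, 1, 1, 1, 1]

```text
time_s: 10.05
tool_pos: [0.5501, 0.2027, 0.0761]
tool_rot: [180.0, -0.0, 81.1]
force: [0.6, 1.2, -1.4]
grip_width: 0.016
grasp_force: 20.0
```

```bash
sed -i 's/np.save(.*$//;s/;np.save.*//' fit.py
python3 - <<'E'
from h import *
ws=shot('wrist','wrist4.png');cs=shot('scene');cd=shot('side')
o=telemetry.get_obs();print(o['tool_pos'],o['tool_rot'],o['force'])
def bush(c,near,r):
    hsv=cv2.cvtColor(c['pixels'],cv2.COLOR_RGB2HSV);m=(hsv[...,1]>110)&(hsv[...,0]>8)&(hsv[...,0]<32)
    yy,xx=np.mgrid[:420,:560];m&=np.hypot(xx-near[0],yy-near[1])<r
    ys,xs=np.nonzero(m);return ((xs.min()+xs.max())/2,(ys.min()+ys.max())/2) if len(xs) else None,len(xs)
tp=np.array(o['tool_pos']);x=np.array([.1513,.9885])
e=np.array([*(tp[:2]-x*.070),.055+.017]);print('exp',e)
obs=[]
for c in(cs,cd):
    p=proj(c,e);b=bush(c,p,15);print(c['name'],p,b)
    if b[0]: obs.append((c,b[0]))
if len(obs)==2: print('tri',tri(*obs))
r=lambda c,p,s:cv2.resize(c['pixels'][int(p[1]-s*.75):int(p[1]+s*.75),int(p[0]-s):int(p[0]+s),::-1],(400,300),interpolation=cv2.INTER_CUBIC)
A=[];
for c in(cs,cd):
    p=proj(c,[.537,.11,.05]).astype(int);print(c['name'],'crop centre',p);A.append(r(c,p,40))
wi=cv2.resize(ws['pixels'][150:375,130:430,::-1],(400,300))
cv2.imwrite('pics/c4.png',np.vstack([np.hstack(A),np.hstack([wi,wi*0])]))
E
```

```text
[0.54926325 0.20544631 0.07603278] [ 1.79994018e+02 -6.34644420e-02  8.13949460e+01] [ 0.1010488   0.03706765 -1.30708048]
exp [0.53867225 0.13625131 0.072     ]
scene [314.0772879  220.76735283] ((np.float64(320.0), np.float64(219.0)), 8)
side [265.35321004 192.5247236 ] ((np.float64(265.5), np.float64(193.0)), 11)
tri [0.53068071 0.14295952 0.07138136]
scene crop centre [308 220]
side crop centre [266 202]
```

View pics/c4.png

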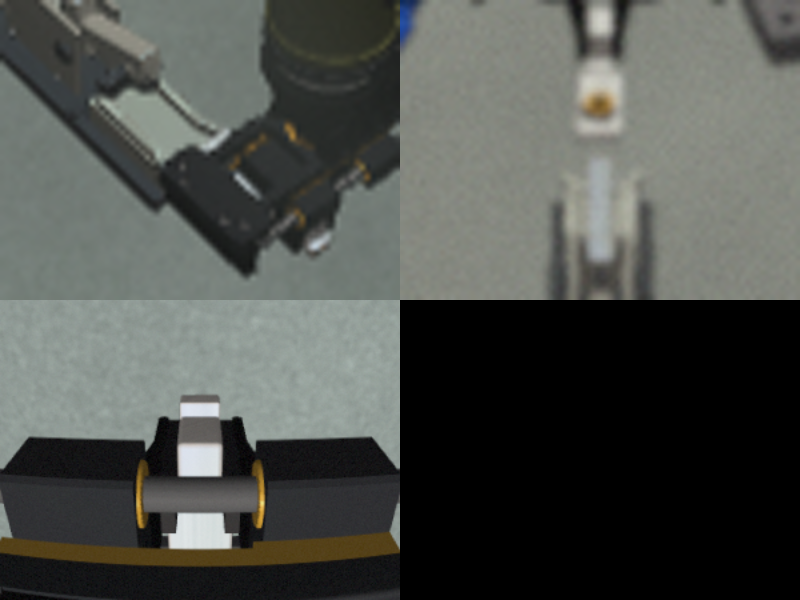

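Side view: bush at (265.5,193), as predicted, and in line with the bed axis. Now I'll advance over the flared mouth and lower until I feel the bed.

drive_tool:
  angular:
    - [0, 0, 0]
    - [0, 0, 0]
    - [0, 0, 0]
    - [0, 0, 0]
    - [0, 0, 0]
    - [0, 0, 0]
    - [0, 0, 0]
  delta_pos:
    - [-1.0, 0, 0]
    - [-0.95, 0, 0]
    - [0, 0, 0.6]
    - [0, 0, 0.5]
    - [0, 0, 0.2]
    - [0, 0, 0.1]
    - [0, 0, 0]
  gripper: [1, 1, 1, 1, 1, 1, 1]

```text
time_s: 10.9
tool_pos: [0.5465, 0.1847, 0.0613]
tool_rot: [-180.0, -0.0, 81.3]
force: [0.1, -0.4, -0.8]
grip_width: 0.0162
grasp_force: 20.0
```

drive_tool:
  angular:
    - [0, 0, 0]
    - [0, 0, 0]
    - [0, 0, 0]
    - [0, 0, 0]
  delta_pos:
    - [0, 0, 0.1]
    - [0, 0, 0.1]
    - [0, 0, 0.1]
    - [0, 0, 0]
  gripper: [1, 1, 1, 1]

```text
time_s: 11.3
tool_pos: [0.5466, 0.1843, 0.0584]
tool_rot: [-180.0, 0.0, 81.3]
force: [0.3, 0.2, -1.7]
grip_width: 0.0159
grasp_force: 20.0
```

drive_tool:
  angular:
    - [0, 0, 0]
    - [0, 0, 0]
    - [0, 0, 0]
  delta_pos:
    - [0, 0, 0.1]
    - [0, 0, 0.1]
    - [0, 0, 0]
  gripper: [1, 1, 1]

```text
time_s: 11.6
tool_pos: [0.5466, 0.1843, 0.0563]
tool_rot: [-180.0, 0.0, 81.3]
force: [0.3, -0.9, -2.1]
grip_width: 0.0161
grasp_force: 20.0
```

drive_tool:
  angular:
    - [0, 0, 0]
    - [0, 0, 0]
    - [0, 0, 0]
  delta_pos:
    - [0, 0, 0.1]
    - [0, 0, 0.1]
    - [0, 0, 0]
  gripper: [1, 1, 1]

```text
time_s: 11.9
tool_pos: [0.5466, 0.1843, 0.0543]
tool_rot: [-180.0, 0.0, 81.3]
force: [0.3, -0.2, -2.0]
grip_width: 0.0163
grasp_force: 20.0
```

drive_tool:
  angular:
    - [0, 0, 0]
    - [0, 0, 0]
  delta_pos:
    - [0, 0, 0.1]
    - [0, 0, 0]
  gripper: [1, 1]

```text
time_s: 12.1
tool_pos: [0.5466, 0.1843, 0.0534]
tool_rot: [-180.0, 0.0, 81.3]
force: [1.0, -0.5, -0.9]
grip_width: 0.0156
grasp_force: 20.0
```

drive_tool:
  angular:
    - [0, 0, 0]
    - [0, 0, 0]
  delta_pos:
    - [0, 0, 0.1]
    - [0, 0, 0]
  gripper: [1, 1]

```text
time_s: 12.3
tool_pos: [0.5468, 0.1844, 0.0526]
tool_rot: [180.0, 0.0, 81.3]
force: [-0.4, 0.3, -1.1]
grip_width: 0.0162
grasp_force: 20.0
```

drive_tool:
  angular:
    - [0, 0, 0]
    - [0, 0, 0]
  delta_pos:
    - [0, 0, 0.06]
    - [0, 0, 0]
  gripper: [1, 1]

```text
time_s: 12.5
tool_pos: [0.5469, 0.1845, 0.0522]
tool_rot: [180.0, 0.0, 81.3]
force: [0.1, -0.8, 1.4]
grip_width: 0.0159
grasp_force: 20.0
```

drive_tool:
  angular:
    - [0, 0, 0]
    - [0, 0, 0]
  delta_pos:
    - [0, 0, 0.05]
    - [0, 0, 0]
  gripper: [1, 1]

```text
time_s: 12.7
tool_pos: [0.547, 0.1846, 0.0517]
tool_rot: [180.0, -0.0, 81.3]
force: [-0.0, 0.5, 2.9]
grip_width: 0.0157
grasp_force: 20.0
```

drive_tool:
  angular:
    - [0, 0, 0]
    - [0, 0, 0]
    - [0, 0, 0]
    - [0, 0, 0]
  delta_pos:
    - [0, 0, -0.12]
    - [-0.8, 0, 0]
    - [-0.8, 0, 0]
    - [0, 0, 0]
  gripper: [1, 1, 1, 1]

```text
time_s: 13.1
tool_pos: [0.5442, 0.166, 0.0521]
tool_rot: [-180.0, 0.1, 81.1]
force: [-0.3, -0.1, -0.7]
grip_width: 0.0158
grasp_force: 20.0
```

drive_tool:
  angular:
    - [0, 0, 0]
    - [0, 0, 0]
    - [0, 0, 0]
    - [0, 0, 0]
    - [0, 0, 0]
  delta_pos:
    - [-1, 0, 0]
    - [-1, 0, 0]
    - [-1, 0, 0]
    - [-0.6, 0, 0]
    - [0, 0, 0]
  gripper: [1, 1, 1, 1, 1]

```text
time_s: 13.6
tool_pos: [0.5389, 0.1312, 0.0525]
tool_rot: [180.0, 0.1, 81.1]
force: [0.7, -0.4, -1.6]
grip_width: 0.016
grasp_force: 20.0
```

drive_tool:
  angular:
    - [0, 0, 0]
    - [0, 0, 0]
    - [0, 0, 0]
    - [0, 0, 0]
    - [0, 0, 0]
  delta_pos:
    - [-0.2, 0, 0]
    - [-0.2, 0, 0]
    - [-0.2, 0, 0]
    - [-0.2, 0, 0]
    - [0, 0, 0]
  gripper: [1, 1, 1, 1, 1]

```text
time_s: 14.1
tool_pos: [0.5376, 0.1248, 0.0526]
tool_rot: [-180.0, 0.0, 81.3]
force: [0.2, -0.4, -1.4]
grip_width: 0.016
grasp_force: 20.0
```

drive_tool:
  angular:
    - [0, 0, 0]
    - [0, 0, 0]
    - [0, 0, 0]
  delta_pos:
    - [-0.1, 0, 0]
    - [-0.1, 0, 0]
    - [0, 0, 0]
  gripper: [1, 1, 1]

```text
time_s: 14.4
tool_pos: [0.5373, 0.1229, 0.0526]
tool_rot: [-180.0, 0.0, 81.3]
force: [-0.4, 0.2, -0.7]
grip_width: 0.0157
grasp_force: 20.0
```

drive_tool:
  angular:
    - [0, 0, 0]
    - [0, 0, 0]
  delta_pos:
    - [-0.1, 0, 0]
    - [0, 0, 0]
  gripper: [1, 1]

```text
time_s: 14.6
tool_pos: [0.5372, 0.1219, 0.0526]
tool_rot: [-180.0, 0.0, 81.3]
force: [0.2, 0.7, -1.0]
grip_width: 0.016
grasp_force: 20.0
```

drive_tool:
  angular:
    - [0, 0, 0]
    - [0, 0, 0]
  delta_pos:
    - [-0.1, 0, 0]
    - [0, 0, 0]
  gripper: [1, 1]

```text
time_s: 14.8
tool_pos: [0.537, 0.1209, 0.0526]
tool_rot: [180.0, 0.0, 81.3]
force: [-0.1, -0.8, -1.5]
grip_width: 0.0159
grasp_force: 20.0
```

drive_tool:
  angular:
    - [0, 0, 0]
    - [0, 0, 0]
  delta_pos:
    - [-0.08, 0, 0]
    - [0, 0, 0]
  gripper: [1, 1]

```text
time_s: 15.0
tool_pos: [0.5369, 0.1202, 0.0526]
tool_rot: [-180.0, 0.0, 81.3]
force: [-0.3, 0.4, -1.5]
grip_width: 0.0158
grasp_force: 20.0
```

drive_tool:
  angular:
    - [0, 0, 0]
    - [0, 0, 0]
  delta_pos:
    - [-0.08, 0, 0]
    - [0, 0, 0]
  gripper: [1, 1]

```text
time_s: 15.2
tool_pos: [0.5368, 0.1193, 0.0526]
tool_rot: [-180.0, 0.0, 81.3]
force: [-0.2, 0.4, -1.9]
grip_width: 0.0156
grasp_force: 20.0
```

drive_tool:
  angular:
    - [0, 0, 0]
    - [0, 0, 0]
  delta_pos:
    - [-0.08, 0, 0]
    - [0, 0, 0]
  gripper: [1, 1]

```text
time_s: 15.4
tool_pos: [0.5367, 0.119, 0.0527]
tool_rot: [180.0, -0.0, 81.3]
force: [0.6, 1.3, -1.3]
grip_width: 0.0156
grasp_force: 20.0
```

drive_tool:
  angular:
    - [0, 0, 0]
    - [0, 0, 0]
  delta_pos:
    - [-0.08, 0, 0]
    - [0, 0, 0]
  gripper: [1, 1]

```text
time_s: 15.6
tool_pos: [0.5366, 0.1189, 0.0528]
tool_rot: [180.0, -0.1, 81.3]
force: [-0.3, 2.4, -1.6]
grip_width: 0.0158
grasp_force: 20.0
```

Contact with the stop is gentle (2.4 N). Lowering the last half millimetre, then letting go.

drive_tool:
  angular:
    - [0, 0, 0]
    - [0, 0, 0]
    - [0, 0, 0]
    - [0, 0, 0]
    - [0, 0, 0]
    - [0, 0, 0]
  delta_pos:
    - [0, 0, 0.06]
    - [0, 0, 0.03]
    - [0, 0, 0]
    - [0, 0, 0]
    - [0, 0, 0]
    - [0, 0, 0]
  gripper: [1, 1, 1, 3.5, 3.5, 3.5]

```text
time_s: 16.2
tool_pos: [0.5364, 0.1167, 0.0513]
tool_rot: [-180.0, 0.1, 81.2]
force: [-0.3, -0.5, 0.2]
grip_width: 0.0307
grasp_force: 0.0
```

drive_tool:
  angular:
    - [0, 0, 0]
    - [0, 0, 0]
    - [0, 0, 0]
    - [0, 0, 0]
    - [0, 0, 0]
    - [0, 0, 0]
    - [0, 0, 0]
  delta_pos:
    - [0.05, 0, -1]
    - [0, 0, -3]
    - [0, 0, -5]
    - [0, 0, -5]
    - [0, 0, -4]
    - [0, 0, 0]
    - [0, 0, 0]
  gripper: [3.5, 3.5, 3.5, 3.5, 3.5, 3.5, 3.5]

```text
time_s: 16.9
tool_pos: [0.5371, 0.1183, 0.233]
tool_rot: [179.9, 0.0, 81.2]
force: [-0.8, 0.0, -0.7]
grip_width: 0.0349
grasp_force: 0.0
```

```bash
cat > chk.py <<'E'
from fit import *
def lugs(name):
    c=shot(name,'chk_%s.png'%name);rs=models.cut_out(c,'bracket')
    for r in rs[:3]:
        print(name,np.round(r['centre'],1),r['p'],r['pixels'].sum(),c['pixels'][r['pixels']].mean(0).round())
    return c
E
python3 - <<'E' | tail -12
from chk import *
pv=[.5172,-.0111,1.4192,.0015]
w=lugs('wrist')
o=telemetry.get_obs();print(o['time_s'],o['tool_pos'],o['tool_rot'],o['force'])
for q in((95+20,8,66),(115,-8,66),(145,8,66),(145,-8,66),(115,17,30),(98,17,39),(98,-17,39),(105,15,40),(105,-15,40)): print(q,proj(w,P(pv,q)).round(1))
cv2.imwrite('pics/c5.png',cv2.resize(w['pixels'][180:330,220:340,::-1],(480,600),interpolation=cv2.INTER_CUBIC))
E
```

```text
wrist [279.9 211.5] 0.86 1863 [201. 201. 199.]
wrist [144.   36.5] 0.77 1659 [ 68. 101. 156.]
17.15 [0.53582227 0.11810152 0.23032217] [-1.79852188e+02  3.21696950e-02  8.12681255e+01] [-0.14149359 -0.2926834   0.25646907]
(115, 8, 66) [274.6 203.5]
(115, -8, 66) [290.6 203.5]
(145, 8, 66) [274.4 174.1]
(145, -8, 66) [290.9 174.1]
(115, 17, 30) [267.  193.7]
(98, 17, 39) [266.9 210.9]
(98, -17, 39) [297.9 210.9]
(105, 15, 40) [268.6 205.1]
(105, -15, 40) [296.2 205.1]
```

View pics/c5.png

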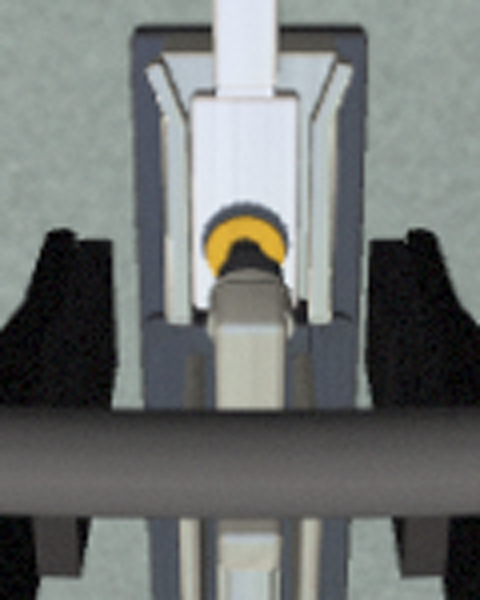

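The bracket lies between the cheeks with its front at the stop (crop ~(195,310)) and the bush under the pad. Closing the fingers and going over the sleeve.

drive_tool:
  angular:
    - [0, 0, 0]
    - [0, 0, 0]
    - [0, 0, 0]
    - [0, 0, 0]
    - [0, 0, 0]
    - [0, 0, 0]
    - [0, 0, 0]
    - [0, 0, 0]
    - [0, 0, 0]
  delta_pos:
    - [-3.93, 0, 0]
    - [-3.93, 0, 0]
    - [-3.93, 0, 0]
    - [-3.93, 0, 0]
    - [-3.93, 0, 0]
    - [-3.93, 0, 0]
    - [-3.93, 0, 0]
    - [0, 0, 0]
    - [0, 0, 0]
  gripper: [0, 0, 0, 0, 0, 0, 0, 0, 0]

```text
time_s: 18.05
tool_pos: [0.4942, -0.1541, 0.2308]
tool_rot: [-179.9, -0.1, 81.1]
force: [-0.2, 0.7, 0.5]
grip_width: 0.0002
grasp_force: 0.0
```

```bash
python3 - <<'E' | tail -8
from fit import *
pv=[.5172,-.0111,1.4192,.0015]
print('w1 press',proj(w1,P(pv,(-144.4,0,135.2))),'tab',proj(w1,P(pv,(-234,0,61))),'expected ~(229,176..)(241,257)')
w=shot('wrist');print([(np.round(r['centre']),round(r['p'],2)) for r in models.search_frame(w,'press_point')[:2]],proj(w,P(pv,(-144.4,0,135.2))))
r=models.cut_out(w1,'x') if 0 else None
for n in('scene','side'):
    c=shot(n);print(n,[(np.round(r['centre']),round(r['p'],2)) for r in models.search_frame(c,'long_handle')[:2]],proj(c,P(pv,(-144.4,0,135.2))))
o=telemetry.get_obs();print(o['time_s'],o['tool_pos'],o['tool_rot'],o['force'])
E
```

```text
[ 0.49464479 -0.15255212  0.23100957] [-1.79925682e+02 -8.05486703e-02  8.12877790e+01]
[279.98972902 195.42914997] (357, 254.6)
[262.43049029 244.54739972] (254, 176.9)
w1 press [226.4433671  210.82152589] tab [241.46544193 257.60792816] expected ~(229,176..)(241,257)
[(array([285., 170.]), 0.73)] [282.2564981 213.5272904]
scene [(array([264., 168.]), 0.7), (array([246., 248.]), 0.36)] [259.30947378 157.79005282]
side [(array([268., 241.]), 0.51)] [265.31226891 242.7964464 ]
18.5 [ 0.49496698 -0.15291502  0.23178775] [1.79994908e+02 9.93828669e-03 8.13242659e+01] [-0.01660493  0.26482609 -0.21708189]
```

drive_tool:
  angular:
    - [0, 0, 0]
    - [0, 0, 0]
    - [0, 0, 0]
    - [0, 0, 0]
    - [0, 0, 0]
    - [0, 0, 0]
  delta_pos:
    - [0.4, 0, 3]
    - [0, 0, 2.5]
    - [0, 0, 1]
    - [0, 0, 0.5]
    - [0, 0, 0.5]
    - [0, 0, 0]
  gripper: [0, 0, 0, 0, 0, 0]

```text
time_s: 19.1
tool_pos: [0.4957, -0.1497, 0.157]
tool_rot: [180.0, 0.0, 81.3]
force: [-1.2, -0.7, 0.2]
grip_width: 0.0001
grasp_force: 0.0
```

drive_tool:
  angular:
    - [0, 0, 0]
    - [0, 0, 0]
    - [0, 0, 0]
  delta_pos:
    - [-0.25, 0, 0.4]
    - [-0.25, 0, 0.4]
    - [-0.2, 0, 0.4]
  gripper: [0, 0, 0]

```text
time_s: 19.4
tool_pos: [0.495, -0.1569, 0.1452]
tool_rot: [179.9, 0.0, 81.3]
force: [0.9, -0.1, 1.2]
grip_width: 0.0007
grasp_force: 1.0
```

drive_tool:
  angular:
    - [0, 0, 0]
    - [0, 0, 0]
    - [0, 0, 0]
  delta_pos:
    - [-0.2, 0, 0.4]
    - [-0.15, 0, 0.4]
    - [-0.15, 0, 0.4]
  gripper: [0, 0, 0]

```text
time_s: 19.7
tool_pos: [0.4944, -0.1624, 0.1337]
tool_rot: [179.9, 0.1, 81.2]
force: [-1.6, -0.5, 8.9]
grip_width: 0.0005
grasp_force: 4.2
```

drive_tool:
  angular:
    - [0, 0, 0]
    - [0, 0, 0]
  delta_pos:
    - [-0.1, 0, 0.3]
    - [-0.1, 0, 0.3]
  gripper: [0, 0]

```text
time_s: 19.9
tool_pos: [0.494, -0.1647, 0.1277]
tool_rot: [179.9, 0.1, 81.2]
force: [-0.5, -1.3, 7.3]
grip_width: 0.0006
grasp_force: 3.6
```

drive_tool:
  angular:
    - [0, 0, 0]
    - [0, 0, 0]
  delta_pos:
    - [-0.05, 0, 0.3]
    - [-0.05, 0, 0.3]
  gripper: [0, 0]

```text
time_s: 20.1
tool_pos: [0.4937, -0.1665, 0.1216]
tool_rot: [179.9, 0.2, 81.2]
force: [-1.3, -2.6, 5.9]
grip_width: 0.0002
grasp_force: 3.0
```

drive_tool:
  angular:
    - [0, 0, 0]
    - [0, 0, 0]
  delta_pos:
    - [-0.05, 0, 0.3]
    - [-0.05, 0, 0.3]
  gripper: [0, 0]

```text
time_s: 20.3
tool_pos: [0.4935, -0.168, 0.1157]
tool_rot: [179.9, 0.2, 81.2]
force: [-1.1, -4.2, 7.7]
grip_width: 0.0006
grasp_force: 3.4
```

drive_tool:
  angular:
    - [0, 0, 0]
    - [0, 0, 0]
  delta_pos:
    - [-0.15, 0, 0.25]
    - [-0.1, 0, 0.25]
  gripper: [0, 0]

```text
time_s: 20.5
tool_pos: [0.4932, -0.1693, 0.1105]
tool_rot: [179.9, 0.1, 81.2]
force: [0.3, -0.5, 5.3]
grip_width: 0.0004
grasp_force: 2.8
```

drive_tool:
  angular:
    - [0, 0, 0]
    - [0, 0, 0]
  delta_pos:
    - [-0.05, 0, 0.2]
    - [-0.05, 0, 0.2]
  gripper: [0, 0]

```text
time_s: 20.7
tool_pos: [0.4931, -0.1701, 0.1063]
tool_rot: [179.9, 0.1, 81.2]
force: [0.9, -0.6, 4.5]
grip_width: 0.0005
grasp_force: 2.2
```

drive_tool:
  angular:
    - [0, 0, 0]
    - [0, 0, 0]
  delta_pos:
    - [-0.03, 0, 0.2]
    - [-0.03, 0, 0.2]
  gripper: [0, 0]

```text
time_s: 20.9
tool_pos: [0.4926, -0.1701, 0.1018]
tool_rot: [180.0, 0.0, 81.2]
force: [0.8, -0.8, 2.4]
grip_width: 0.0006
grasp_force: 1.3
```

drive_tool:
  angular:
    - [0, 0, 0]
    - [0, 0, 0]
  delta_pos:
    - [0, 0, 0.12]
    - [0, 0, 0.08]
  gripper: [0, 0]

```text
time_s: 21.1
tool_pos: [0.4918, -0.1691, 0.0991]
tool_rot: [-179.9, -0.0, 81.3]
force: [0.4, -0.3, 0.8]
grip_width: 0.0004
grasp_force: 0.6
```

drive_tool:
  angular:
    - [0, 0, 0]
    - [0, 0, 0]
  delta_pos:
    - [0, 0, 0.1]
    - [0, 0, 0.05]
  gripper: [0, 0]

```text
time_s: 21.3
tool_pos: [0.4917, -0.1689, 0.0976]
tool_rot: [-179.9, -0.0, 81.3]
force: [-0.1, 0.8, 1.3]
grip_width: 0.0005
grasp_force: 0.2
```

drive_tool:
  angular:
    - [0, 0, 0]
    - [0, 0, 0]
  delta_pos:
    - [0, 0, 0.1]
    - [0, 0, 0.05]
  gripper: [0, 0]

```text
time_s: 21.5
tool_pos: [0.492, -0.1691, 0.0963]
tool_rot: [-179.9, -0.0, 81.3]
force: [0.7, -0.1, -0.2]
grip_width: 0.0003
grasp_force: 0.0
```

drive_tool:
  angular:
    - [0, 0, 0]
    - [0, 0, 0]
  delta_pos:
    - [0, 0, 0.1]
    - [0, 0, 0.05]
  gripper: [0, 0]

```text
time_s: 21.7
tool_pos: [0.4923, -0.1693, 0.0951]
tool_rot: [-180.0, -0.0, 81.3]
force: [-0.4, 0.2, 0.8]
grip_width: 0.0003
grasp_force: 0.2
```

drive_tool:
  angular:
    - [0, 0, 0]
    - [0, 0, 0]
  delta_pos:
    - [0, 0, 0.1]
    - [0, 0, 0.05]
  gripper: [0, 0]

```text
time_s: 21.9
tool_pos: [0.4924, -0.1694, 0.0943]
tool_rot: [-180.0, 0.0, 81.3]
force: [-2.6, 0.2, 6.8]
grip_width: 0.0006
grasp_force: 3.4
```

drive_tool:
  angular:
    - [0, 0, 0]
    - [0, 0, 0]
  delta_pos:
    - [0, 0, 0.1]
    - [0, 0, 0.05]
  gripper: [0, 0]

```text
time_s: 22.1
tool_pos: [0.4924, -0.1694, 0.0935]
tool_rot: [-180.0, 0.0, 81.3]
force: [-5.3, 1.9, 12.0]
grip_width: 0.0005
grasp_force: 6.3
```

It reached the rigid stop (12 N). Lifting off and checking the lock.

drive_tool:
  angular:
    - [0, 0, 0]
    - [0, 0, 0]
    - [0, 0, 0]
    - [0, 0, 0]
    - [0, 0, 0]
    - [0, 0, 0]
    - [0, 0, 0]
    - [0, 0, 0]
    - [0, 0, 0]
    - [0, 0, 0]
  delta_pos:
    - [0, 0, -0.3]
    - [0, 0, -1]
    - [0, 0, -3]
    - [0, 0, -4]
    - [0, 0, -4]
    - [0, 0, 0]
    - [0, 0, 0]
    - [0, 0, 0]
    - [0, 0, 0]
    - [0, 0, 0]
  gripper: [0, 0, 0, 0, 0, 0, 0, 0, 0, 0]

```text
time_s: 23.1
tool_pos: [0.4917, -0.1692, 0.2141]
tool_rot: [-179.9, -0.0, 81.3]
force: [0.5, -0.2, -0.3]
grip_width: 0.0006
grasp_force: 0.0
```

```bash
python3 - <<'E' | tail -6
from fit import *
pv=[.5172,-.0111,1.4192,.0015]
w=shot('wrist');s=shot('scene')
for t in('tab','press_point'): print(t,[(np.round(r['centre']),round(r['p'],2)) for r in models.search_frame(w,t)[:2]])
print('pred tab',proj(w,P(pv,(-234,0,61))),'press locked',proj(w,P(pv,(-164,0,80))))
o=telemetry.get_obs();print(o['time_s'],o['tool_pos'],o['tool_rot'],o['force'])
A=cv2.resize(w['pixels'][90:390,130:430,::-1],(400,400));p=proj(s,[.51,-.06,.06]).astype(int)
B=cv2.resize(s['pixels'][p[1]-50:p[1]+50,p[0]-50:p[0]+50,::-1],(400,400),interpolation=cv2.INTER_CUBIC)
cv2.imwrite('pics/c6.png',np.hstack([A,B]))
E
```

```text
[276.88185153 192.43139018] (357, 254.6)
[262.34815183 248.86241564] (254, 176.9)
tab [(array([278., 230.]), 0.49)]
press_point [(array([284., 142.]), 0.89)]
pred tab [281.98725964 260.9141932 ] press locked [282.27339367 201.33536858]
23.45 [ 0.49236283 -0.16935826  0.21511528] [-1.79989419e+02 -4.49462875e-03  8.12697299e+01] [ 0.18726913  0.7849385  -0.38871788]
```

View pics/c6.png

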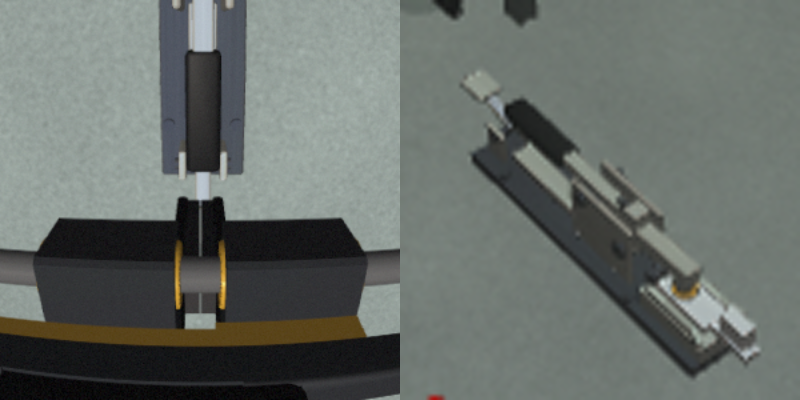

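The handle stays down by itself with the jaw closed on the bush (right crop, about (685,285)). Next, the release tab.

drive_tool:
  angular:
    - [0, 0, 0]
    - [0, 0, 0]
    - [0, 0, 0]
    - [0, 0, 0]
    - [0, 0, 0]
    - [0, 0, 0]
    - [0, 0, 0]
    - [0, 0, 0]
  delta_pos:
    - [-3.8, 0.05, 0]
    - [-3.8, 0.05, 0]
    - [0, 0, 0]
    - [0, 0, 4]
    - [0, 0, 4]
    - [0, 0, 3.5]
    - [0, 0, 1.5]
    - [0, 0, 0]
  gripper: [0, 0, 0, 0, 0, 0, 0, 0]

```text
time_s: 24.25
tool_pos: [0.4805, -0.2438, 0.0834]
tool_rot: [-179.8, -0.1, 81.3]
force: [-0.1, -0.0, 0.4]
grip_width: 0.0005
grasp_force: 0.0
```

drive_tool:
  angular:
    - [0, 0, 0]
    - [0, 0, 0]
    - [0, 0, 0]
  delta_pos:
    - [0, 0, 0.3]
    - [0, 0, 0.3]
    - [0, 0, 0.2]
  gripper: [0, 0, 0]

```text
time_s: 24.55
tool_pos: [0.4828, -0.2452, 0.0786]
tool_rot: [179.9, 0.1, 81.3]
force: [-0.7, -0.2, -0.2]
grip_width: 0.0004
grasp_force: 0.0
```

drive_tool:
  angular:
    - [0, 0, 0]
    - [0, 0, 0]
  delta_pos:
    - [0, 0, 0.1]
    - [0, 0, 0.1]
  gripper: [0, 0]

```text
time_s: 24.75
tool_pos: [0.4823, -0.2456, 0.0761]
tool_rot: [179.9, 0.1, 81.2]
force: [-0.5, -3.2, 2.0]
grip_width: 0.0007
grasp_force: 1.1
```

drive_tool:
  angular:
    - [0, 0, 0]
    - [0, 0, 0]
  delta_pos:
    - [0, 0, 0.1]
    - [0, 0, 0.1]
  gripper: [0, 0]

```text
time_s: 24.95
tool_pos: [0.4822, -0.2454, 0.0737]
tool_rot: [179.9, 0.1, 81.2]
force: [-1.3, -2.7, 2.9]
grip_width: 0.0002
grasp_force: 1.4
```

drive_tool:
  angular:
    - [0, 0, 0]
    - [0, 0, 0]
  delta_pos:
    - [0, 0, 0.1]
    - [0, 0, 0.1]
  gripper: [0, 0]

```text
time_s: 25.15
tool_pos: [0.4821, -0.246, 0.0719]
tool_rot: [179.9, 0.1, 81.2]
force: [-0.0, -4.0, 5.4]
grip_width: 0.0006
grasp_force: 2.7
```

drive_tool:
  angular:
    - [0, 0, 0]
    - [0, 0, 0]
  delta_pos:
    - [0, 0, 0.1]
    - [0, 0, 0.1]
  gripper: [0, 0]

```text
time_s: 25.35
tool_pos: [0.482, -0.2454, 0.0694]
tool_rot: [180.0, 0.0, 81.2]
force: [0.3, -3.1, 3.4]
grip_width: 0.0007
grasp_force: 2.0
```

drive_tool:
  angular:
    - [0, 0, 0]
    - [0, 0, 0]
  delta_pos:
    - [0, 0, 0.1]
    - [0, 0, 0.1]
  gripper: [0, 0]

```text
time_s: 25.55
tool_pos: [0.4818, -0.2451, 0.0672]
tool_rot: [180.0, 0.0, 81.3]
force: [0.3, -4.4, 3.8]
grip_width: 0.0005
grasp_force: 2.3
```

```bash
cat > st.py <<'E'
from h import *
s=shot('scene');d=shot('side')
for c in(s,d):
    print(c['name'],[(np.round(r['centre']),round(r['p'],2)) for r in models.search_frame(c,'long_handle')[:2]])
    for n,a in(('open',.537),('locked',0)):
        x=-54-85*np.cos(a)+8*np.sin(a);z=73.5+85*np.sin(a)+8*np.cos(a)
        p=proj(c,[.5172+.1512e-3*x,-.0111+.9885e-3*x,z/1000]);q=p.astype(int)
        print(n,p.round(0),c['pixels'][q[1]-1:q[1]+2,q[0]-1:q[0]+2].mean((0,1)).round())
o=telemetry.get_obs();print(o['time_s'],o['tool_pos'],o['force'])
E
python3 st.py
```

```text
scene [(array([272., 194.]), 0.65), (array([263., 170.]), 0.64)]
open [263. 164.] [42. 44. 42.]
locked [261. 170.] [77. 81. 77.]
side []
open [265. 240.] [47. 46. 29.]
locked [265. 254.] [28. 28. 27.]
25.75 [ 0.48179791 -0.24474655  0.06719144] [ 0.82306365 -4.12654757  2.73874097]
```

drive_tool:
  angular:
    - [0, 0, 0]
    - [0, 0, 0]
    - [0, 0, 0]
    - [0, 0, 0]
    - [0, 0, 0]
    - [0, 0, 0]
    - [0, 0, 0]
    - [0, 0, 0]
  delta_pos:
    - [0, 0, -0.5]
    - [0, 0, -1]
    - [0, 0, -1.5]
    - [-1, 0, -3]
    - [-2, 0, -4]
    - [-3, 0, -3]
    - [0, 0, 0]
    - [0, 0, 0]
  gripper: [0, 0, 0, 0, 0, 0, 0, 0]

```text
time_s: 26.55
tool_pos: [0.4729, -0.3041, 0.1985]
tool_rot: [179.9, 0.0, 81.2]
force: [0.4, 0.4, 0.0]
grip_width: 0.0006
grasp_force: 0.0
```

```bash
cat >> st.py <<'E'
a=cv2.imread('pics/scene0.png')[:,:,::-1].astype(int);n=s['pixels'].astype(int)
D=np.abs(a-n).sum(2)
print('diff sleeve region vs start',(D[150:185,240:285]>60).sum(),'bed region',(D[195:235,285:330]>60).sum())
print('sleeve dark px start/now',[np.argwhere(i[150:190,240:290].sum(2)<130).mean(0)+[150,240] for i in(a,n)])
w=shot('wrist')
hsv=cv2.cvtColor(s['pixels'],cv2.COLOR_RGB2HSV);m=(hsv[...,1]>110)&(hsv[...,0]>10)&(hsv[...,0]<30)
pn=proj(s,[.5265,.0502,.0415+.002]);yy,xx=np.mgrid[:420,:560];m&=np.hypot(xx-pn[0],yy-pn[1])<8
print('bush orange',np.argwhere(m).mean(0)[::-1] if m.any() else None,m.sum(),'pred flange top on nest',pn)
print([(t,np.round(models.search_frame(s,t)[0]['centre'])) for t in('multimeter','screwdriver','motor')])
E
python3 st.py
```

```text
scene [(array([263., 168.]), 0.82)]
open [263. 164.] [45. 47. 45.]
locked [261. 170.] [73. 78. 75.]
side []
open [265. 240.] [9. 9. 9.]
locked [265. 254.] [22. 22. 21.]
26.75 [ 0.47246929 -0.30219129  0.19621702] [-0.26758878  0.21980641 -0.02699924]
diff sleeve region vs start 0 bed region 215
sleeve dark px start/now [array([170.07865169, 260.08988764]), array([170.68, 259.48])]
bush orange [296.76470588 209.70588235] 17 pred flange top on nest [296.67133385 210.07936258]Traceback (most recent call last):
  File "st.py", line 18, in <module>
    print([(t,np.round(models.search_frame(s,t)[0]['centre'])) for t in('multimeter','screwdriver','motor')])
                       ~~~~~~~~~~~~~~~~~~~~~~~~^^^
IndexError: list index out of range
```

```bash
python3 -c "
from cell import env
print(env.sign_off())"
```

```text
the job is handed in; nothing more can be done
None
```

I've handed the job in: bracket slid home against the stop (2.4 N), handle pressed to its stop (12 N) and locked by itself, and pliers sprung open after a gentle tab press (5.4 N). The last pictures show the bush over the nest, but no judge's result came back and I didn't recheck the bystanders, though nothing went near them.

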